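# Refit the caddy's pull and hold its sprung shutter half open

## Robot

A 6-joint arm with a two-finger parallel gripper is mounted at the origin on a cart in front of the work surface, level with it; the furniture and walls round the work are solid. World frame = base frame: x ahead of the robot, y to its left, z up, the work surface at z = 0. Lengths are in m, angles in rad, forces in N, time in s.
With the tool pointing down it reaches from about 0.325 to 0.9 m from the base axis. Payload 3.5 kg.
Tool frame: the origin (TCP) lies midway between the tips of the shut fingers; the grasp point (between the pads) lies 19 mm behind it; z points along the fingers, y is the line along which they close (so a half turn about z gives the same grasp; the last joint's range is limited). The gripper opens to 85 mm and grips with 20 to 120 N. Pads are 22 mm wide; open, the fingers measure 114 mm over their backs; the gripper's body (76 mm by 85 mm) begins 54 mm behind the grasp point. The pads swing forward as they close: fully open they stand 13 mm farther back than shut.
Start: joints at [-1.449, 0.276, -0.026, 1.268, 0, 1.467], TCP at [0.139, -0.609, 0.202] pointing down, gripper open.
Joint ranges: [-3.12, 3.12], [-0.85, 1.88], [-1.08, 1.24], [-1.95, 2.15], [-1.57, 1.53], [-3.14, 3.14]. Speed limits (rad/s): [2.57, 2.57, 3.14, 3.14, 3.14, 3.14].

## Interface

Orientations are given as a 3x3 rotation matrix whose columns are the frame's x, y, z axes.
In Python, from plant import telemetry, vision, sign_off gives the robot as it stands. The module is installed in compiled form; this text tells all that it offers.
- The arm moves only by the tool jog_arm, never from a script. Its argument "motion" is a list of rows, each a list of 6 numbers: the shift along the tool's x, y, z each as a share of 0.5 m, from -1 to 1, then the turn, a rotation vector about the tool's x, y, z each as a share of 90 degrees, from -1 to 1. A call has 1 to 10 rows; each row is the pose to reach, as a shift and turn from the pose commanded when the call began, along the tool's axes at that moment; what a row does not reach only later rows make up. A row lasts 1/12 s, in which the tool goes at most 41.7 mm and 7.16 degrees, less where a joint would pass 70% of its speed; a pose out of reach is approached as far as the arm can. A call with a number of a shift or a turn outside -1 to 1 is refused whole. A call with a gripper value outside its range is refused whole. "hand" is the finger opening in mm, from 0 to 85.4, set as the call begins (left out, the last holds). The fingers move at their own pace and stop on an object; "newtons" is the grip in N (left out, the last holds). Time passes only in rows, so rows that repeat a pose let the fingers close. It gives the time, the measured TCP pose, the force, the opening and the grip force at its end, in the units of the state.
- telemetry.sense(): the state, without advancing time (a new reading comes with each control period).
- vision.camera(name): name is "scene" or "top" or "wrist"; returns (picture, depth): 400x640x3 uint8, red, green, blue; 400x640 float32, m along the optical axis (not along the pixel's ray), 0 where there is no reading.
- vision.camera_info(name): a dict with "camera_matrix" (3x3 intrinsics, pixels), "xyz" and "rotation" of the camera in the world; the wrist camera has in their place "mount" (4x4, takes a point from camera to tool coordinates, whose origin is the TCP and whose axes are the flange's). Camera axes: x right, y down, z forward; pixel columns grow to the right and rows downward; lengths in m; the calibration is good to about 2 mm. A picture is of the moment at which its call begins: read the wrist's pose just before it. camera_info takes no time and is no camera call.
- sign_off(): hands the job in; it is judged then, once.
The state is a dict: "clock": time; "q": joint angles; "qd": joint speeds; "effort": joint torques, N m; "ee_pos": TCP position; "orientation": TCP orientation; "ft_force": force on the tool from outside, world axes, zero at the start; "ft_torque": the same for the moment, N m; "grip_width": opening from 0.0 (shut) to 1.0 (fully open); "grasp_force": force on a finger pad.
Only numpy, scipy, OpenCV 4.12 (cv2) and the standard library are available. Lean on these libraries where they do the work, as an engineer would, in place of code of your own. Each camera call takes 0.05 s, during which the arm holds its last target. There are 200 camera calls.

## Task

The orange pull has been taken off the food-waste caddy for washing: put it back on the shutter's square stub, pushed right down. Then, by the pull, slide the sprung shutter half open (its red front edge level with the yellow marks on the rails), never running it to its far stop, and finish while still gripping the pull and holding the shutter there so that scraps can be dropped in. Leave the spice jar, the red-lidded jar and the spoon undisturbed.

Things in the scene. Friction and masses are not known exactly. Their poses are not given: they have to be found in the camera images.
- caddy: Fixed green food-waste caddy 220 x 140 mm (x, y); origin: centre of underside. White lid, top 93 mm up, has an opening in its +x half under a grey shutter that opens along the caddy's -x. Black rails along x either side, 107 mm high, inner edges 94 mm apart; rear spring housing 109 mm high; wire bail at the front to x = -123 mm. A yellow tick on each rail at x = -23 mm marks half open.
- shutter (a joint): Shutter opening in m: 0 closed (start), 0.035 half, 0.070 at the far stop (avoid). Grows as it moves along the caddy's -x. A spring pulls it shut: 4.5 N at 0, plus 1.5 N per 10 mm (about 10 N at half); it snaps shut if let go. Its -x edge, painted with a red line, is 23 mm from the stub's axis; at half open it is at the yellow ticks give or take 2 mm.
- stub (a point): Foot of the shutter's upright square stub: on its axis, at the shutter plate's top (99 mm above the worktop); moves with the shutter, axes as the caddy's. Dark steel, 15 x 15 mm, sides along x and y, 20 mm high, top 4 mm stepped narrower (12.5, then 10 mm). Closed, it is at x = +34, y = 0 mm of the caddy.
- pull: Loose orange pull, about 70 g, standing on the worktop: square hub 36 x 36 x 26 mm high, square bore 17 x 17 mm, 22 mm deep, open below, sides along x and y; on it a grip bar 56 mm long (x), 20 mm wide (y), from 26 to 60 mm height. Origin: centre of underside (bore mouth), z up. Any quarter turn fits; fully on, its origin is at point stub.
- spice: Small glass spice jar with a black cap, 41 mm across, 105 mm high, loose bystander standing at the left or right of the caddy, on the other side from the pull; origin at the centre of its underside. Leave it alone.
- jar_1: Jar with a red lid, 65 mm across, 100 mm high, loose bystander at the back left; origin near its underside. Leave it alone.
- spoon_1: Metal spoon, 199 mm long, lying loose near the front right; leave it alone.
Mind the look-alikes: they are no part of the job. Several things have the shape of the pull; the one meant has the colours described above.

How it is judged:
On the way:
1. the pull is fully on the square stub while the shutter is still nearly closed (z of pull in the frame of stub below 0.004 m and horizontal distance between pull and stub below 0.004 m and angle between pull's own z axis and vertical below 0.1 rad and value of joint shutter below 0.012 m), for 0.2 s.
At the end, for the whole second after the job is handed in: Shutter 35 mm open within 7 mm, held through the pull: pull within 6 mm of fully down and 5 mm of the stub's axis, upright within 0.15 rad, gripped (over 2 N) and bearing on the shutter (over 3 N); fingers and arm do not touch the caddy (under 1 N) (value of joint shutter between 0.028 and 0.042 m and z of pull in the frame of stub below 0.006 m and horizontal distance between pull and stub below 0.005 m and angle between pull's own z axis and vertical below 0.15 rad and contact force between the fingers and pull above 2 N and contact force between pull and caddy above 3 N and contact force between each of the arm, the fingers and caddy below 1 N); the arm keeps its last pose, push and grip.
It fails at once if the shutter is run to its far stop (opened more than 62 mm) (value of joint shutter above 0.062 m).
It fails at once if the spice jar, red-lidded jar or spoon is shifted by more than 25 mm (distance of any of spice, jar_1, spoon_1 from where it was at the start of the episode above 0.025 m).
It also fails if it takes over 42 s, if anything falls off the work surface, if the arm or the gripper's body presses on something with over 40 N, if the wrist force passes 120 N, or if a joint passes its speed limit or range.

## Working session

There is one attempt and no reset: what is moved stays moved. The work goes in short steps, Python scripts to look and compute and a tool call to move; the robot and the scene stay as the last step left them, time stands still between calls to the robot, and variables do not carry over. Pictures are saved under pics/ and viewed, at most 10 in all, crops included, and the job is handed in when it is done.

Besides the shell and the picture viewer there is one more tool, called after "Emit:" as name(argument=value, ...) on one line, values as JSON. jog_arm: Moves the arm, as the interface text tells. Shift numbers are shares of 0.5 m and turn numbers shares of 90 degrees, none past 1 either way. Its arguments: {"type":"object","properties":{"motion":{"type":"array"},"hand":{"type":"number"},"newtons":{"type":"number"}},"required":["motion"]}

```bash
mkdir -p pics
cat > h.py <<'E'
import numpy as np,cv2
from plant import telemetry,vision
def grab(n):
    s=telemetry.sense(); im,d=vision.camera(n); i=vision.camera_info(n); K=np.array(i["camera_matrix"])
    if n=="wrist":
        M=np.array(i["mount"]);T=np.eye(4);T[:3,:3]=s["orientation"];T[:3,3]=s["ee_pos"];T=T@M
    else:
        T=np.eye(4);T[:3,:3]=i["rotation"];T[:3,3]=i["xyz"]
    v,u=np.mgrid[:400,:640]
    P=np.stack([(u-K[0,2])/K[0,0]*d,(v-K[1,2])/K[1,1]*d,d],-1)@T[:3,:3].T+T[:3,3]
    P[d==0]=np.nan
    return im,d,P,K,T,s
def save(n,im): cv2.imwrite("pics/"+n+".png",im[...,::-1])
E
python3 - <<'E'
from h import *
s=telemetry.sense();print(s["clock"],np.round(s["ee_pos"],4),np.round(s["orientation"],3).tolist(),s["grip_width"],s["ft_force"])
a=[]
for n in("scene","top"):
    im,d,P,K,T,s=grab(n);np.savez(n,im=im,P=P,K=K,T=T);a.append(im);print(n,np.round(T,3).tolist(),K[0,0])
save("a",cv2.resize(np.vstack(a),(480,600)));save("top0",a[1]);save("scene0",a[0])
E
```

```text
0.0 [ 0.1392 -0.6084  0.201 ] [[0.975, 0.223, -0.0], [0.223, -0.975, 0.002], [0.0, -0.002, -1.0]] 0.9942968733504158 [0.42684773 0.05462275 0.12703989]
scene [[-0.751, -0.28, 0.598, -0.196], [-0.66, 0.314, -0.682, 0.799], [0.003, -0.907, -0.421, 0.574], [0.0, 0.0, 0.0, 1.0]] 439.24359505905005
top [[-0.138, -0.967, 0.215, 0.304], [-0.99, 0.133, -0.037, 0.026], [0.007, -0.218, -0.976, 1.068], [0.0, 0.0, 0.0, 1.0]] 399.7357752764459
```

View pics/top0.png

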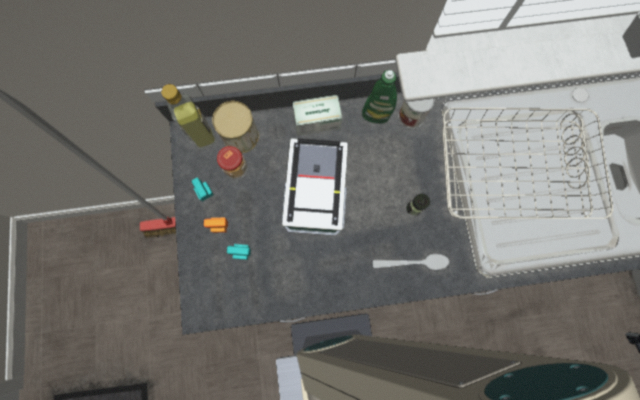

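View pics/scene0.png

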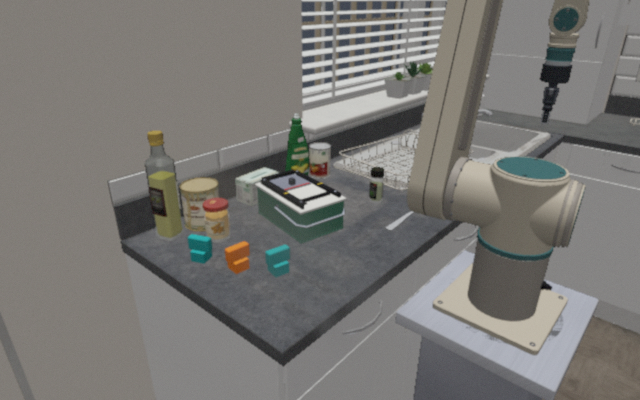

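The top view shows the orange pull at (215,224) with teal look-alikes on either side of it. The caddy is at (316,185), the stub at (317,168), the spice jar at (419,204) and the spoon at (410,262).

Run:
```python
from h import *
for n in("top","scene"):
    z=np.load(n+".npz");im=z["im"];P=z["P"];hsv=cv2.cvtColor(im,cv2.COLOR_RGB2HSV)
    x,y,h=P[...,0],P[...,1],P[...,2]
    def rep(l,m):
        p=P[m]; 
        if len(p)<5: print(n,l,len(p));return
        r=cv2.minAreaRect((p[:,:2]*1000).astype(np.float32)); print(n,l,len(p),np.round(np.median(p,0),4),"rect",np.round(r[0],1),np.round(r[1],1),round(r[2],1))
    o=(hsv[...,0]>5)&(hsv[...,0]<20)&(hsv[...,1]>170)&(hsv[...,2]>120)&(x>.3)&(x<.6)&(y>.1)&(h>.005)&(h<.08)
    rep("orange",o); rep("orange top",o&(h>.053)&(h<.066)); rep("hub",o&(h<.03))
    reg=(x>.3)&(x<.75)&(y>-.12)&(y<.17)
    rep("caddy>.085",reg&(h>.085)&(h<.125))
    rep("white",reg&(h>.087)&(h<.1)&(hsv[...,2]>190)&(hsv[...,1]<40))
    rep("rails",reg&(h>.101)&(h<.115)&(hsv[...,2]<70))
    rep("stub",reg&(h>.113)&(h<.13))
    rep("yellow",reg&(h>.09)&(h<.12)&(hsv[...,0]>20)&(hsv[...,0]<35)&(hsv[...,1]>120))
    t=(hsv[...,0]>80)&(hsv[...,0]<95)&(hsv[...,1]>120)&(x>.3)&(x<.65)&(y>.1)&(h>.005)&(h<.08)
    k,L=cv2.connectedComponents(t.astype(np.uint8))
    for j in range(1,k): 
        if (L==j).sum()>20: rep("teal",L==j)
    r=((hsv[...,0]<5)|(hsv[...,0]>172))&(hsv[...,1]>120)&(x>.3)&(x<.75)
    rep("redline",r&reg&(h>.09)&(h<.11)); rep("jarlid",r&(y>.17)&(h>.07)&(h<.11)); 
    rep("spice",(h>.06)&(h<.12)&(hsv[...,2]<70)&(y<-.13)&(y>-.3)&(x<.55))
```

```text
top orange 222 [0.5018 0.2657 0.0579] rect [503.5 266. ] [31.8 52.6] 10.0
top orange top 160 [0.5052 0.2655 0.0587] rect [506.1 267.1] [53.  19.1] 82.9
top hub 46 [0.4935 0.2669 0.025 ] rect [499.9 259.7] [24.4 43.4] 43.7
top caddy>.085 5339 [0.5653 0.0034 0.0966] rect [596.6  59.4] [277.2 263.8] 77.8
top white 2404 [0.5263 0.0097 0.0926] rect [ 5.661e+02 -3.000e-01] [147.9 227. ] 77.7
top rails 593 [ 0.6039 -0.0211  0.1072] rect [570.7  -1.6] [118.2 212. ] 77.7
top stub 157 [0.729  0.1531 0.1156] rect [669.6  67.5] [249.  84.] 65.5
top yellow 18 [0.5531 0.054  0.1073] rect [545.2   3.9] [116.8   6.9] 78.1
top teal 263 [0.6021 0.2961 0.0562] rect [603.  300.4] [55.7 35.2] 23.6
top teal 266 [0.4255 0.2146 0.0572] rect [427.4 215. ] [53.9 34.1] 81.4
top redline 23 [ 0.5811 -0.002   0.0997] rect [581.2  -0.8] [78.   2.2] 77.5
top jarlid 385 [0.6559 0.2066 0.098 ] rect [658.6 207.8] [61.1 61.2] 38.8
top spice 222 [ 0.4791 -0.2524  0.1047] rect [ 480.2 -253.5] [36.2 40.2] 36.2
scene orange 492 [0.4986 0.2781 0.0392] rect [500.8 273.6] [53.8 30.6] 73.9
scene orange top 145 [0.5015 0.2744 0.0608] rect [504.9 272.6] [53.5 18.7] 82.7
scene hub 196 [0.4919 0.2781 0.0198] rect [497.6 276.9] [43.5 27.6] 56.9
scene caddy>.085 2350 [0.5571 0.0137 0.1002] rect [595.9  60.6] [258.1 278.4] 81.0
scene white 650 [0.5255 0.0135 0.0953] rect [565.2   3.3] [143.  225.6] 77.7
scene rails 576 [0.5748 0.0017 0.1088] rect [569.1   1.3] [129.6 218. ] 77.6
scene stub 78 [0.7229 0.1503 0.1177] rect [674.4  77.1] [227.6  78.2] 63.6
scene yellow 19 [ 0.5395 -0.0389  0.1093] rect [545.8   5.7] [125.3  12.9] 76.4
scene teal 535 [0.5948 0.3099 0.0399] rect [600.3 306.8] [53.5 36.3] 38.0
scene teal 482 [0.4205 0.2244 0.0416] rect [423.4 220.5] [58.3 29.9] 79.1
scene redline 0
scene jarlid 177 [0.6495 0.2205 0.1008] rect [656.5 213. ] [59.8 58.6] 70.8
scene spice 118 [ 0.4742 -0.2395  0.1015] rect [ 477.3 -247.7] [34.7 37.8] 15.2
```

Emit:
jog_arm(motion=[[0.71,-0.57,-0.04,0,0,-0.78],[0.71,-0.57,-0.04,0,0,-0.78],[0.71,-0.57,-0.04,0,0,-0.78],[0.71,-0.57,-0.04,0,0,-0.78],[0.71,-0.57,-0.04,0,0,-0.78],[0.71,-0.57,-0.04,0,0,-0.78],[0.71,-0.57,-0.04,0,0,-0.78],[0.71,-0.57,-0.04,0,0,-0.78],[0.71,-0.57,-0.04,0,0,-0.78],[0.71,-0.57,-0.04,0,0,-0.78]])

```text
clock: 0.93
ee_pos: [0.3982, -0.2808, 0.2203]
orientation: [[0.115, 0.993, -0.0], [0.993, -0.115, 0.0], [0.0, -0.0, -1.0]]
ft_force: [1.0, -1.1, -0.3]
grip_width: 0.997
grasp_force: 0.0
```

Run:
```python
from h import *
s=telemetry.sense();i=vision.camera_info("wrist")
R=np.array(s["orientation"]);p=np.array(s["ee_pos"]);print(s["clock"],p,np.degrees(np.arctan2(R[1,0],R[0,0])),s["q"])
print(np.round(i["mount"],3),i["camera_matrix"][0])
for t in([.505,.269,.22],[.6,-.006,.25]): print((R.T@(np.array(t)-p)/.5).round(3))
```

```text
0.9333 [ 0.39821089 -0.28083971  0.22032215] 83.39368754383015 [-7.47009922e-01  2.15406421e-02 -2.86710766e-01  1.26289657e+00
  1.49727945e-05  9.39088276e-01]
[[ 0.002 -0.952 -0.305  0.079]
 [ 1.     0.001  0.002  0.   ]
 [-0.001 -0.305  0.952 -0.172]
 [ 0.     0.     0.     1.   ]] [309.96050764   0.         320.09987339]
[1.117e+00 8.600e-02 1.000e-03]
[ 0.592  0.338 -0.059]
```

Emit:
jog_arm(motion=[[0.54,0.34,-0.1,0,0,0],[0.54,0.34,-0.1,0,0,0],[0.54,0.34,-0.1,0,0,0],[0.54,0.34,-0.1,0,0,0],[0.54,0.34,-0.1,0,0,0],[0.54,0.34,-0.1,0,0,0],[0.54,0.34,-0.1,0,0,0],[0.54,0.34,-0.1,0,0,0],[0.54,0.34,-0.1,0,0,0],[0.54,0.34,-0.1,0,0,0]])

```text
clock: 1.77
ee_pos: [0.5994, -0.034, 0.2699]
orientation: [[0.118, 0.993, -0.001], [0.993, -0.118, -0.0], [-0.0, -0.001, -1.0]]
ft_force: [-0.3, -0.1, -0.1]
grip_width: 0.998
grasp_force: 0.0
```

Run:
```python
from h import *
im,d,P,K,T,s=grab("wrist");np.savez("w1",im=im,P=P,K=K,T=T);save("w1",im)
R=np.array(s["orientation"]);p=np.array(s["ee_pos"]);print(s["clock"],p,s["qd"][:2])
for t in([.505,.269,.22],): print((R.T@(np.array(t)-p)/.5).round(3))
```

```text
1.7667 [ 0.59942306 -0.03396809  0.26990926] [-0.04319619 -0.01905467]
[ 0.58  -0.259  0.1  ]
```

View pics/w1.png

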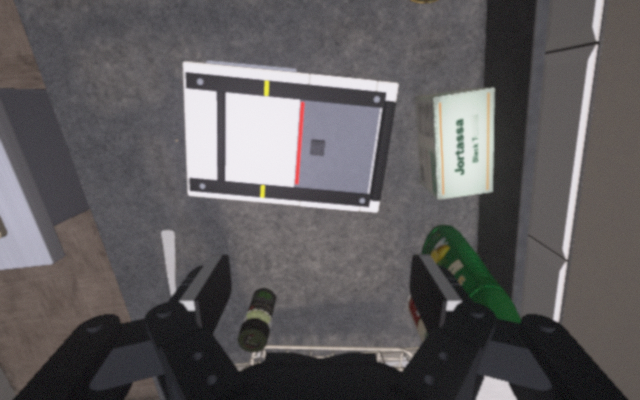

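The wrist view shows the stub at (318,147), the red line at x≈300, and the yellow ticks at (267,88) and (263,190). I'll fit these, then move on to the pull.

Run:
```python
from h import *
z=np.load("w1.npz");im=z["im"];P=z["P"];K=z["K"];T=z["T"];g=cv2.cvtColor(im,cv2.COLOR_RGB2GRAY).astype(float)
w=np.clip(80-g[135:160,306:331],0,None);print(g[147,305:332].astype(int),g[130:165,318].astype(int))
v,u=np.mgrid[135:160,306:331];c=np.array([(u*w).sum(),(v*w).sum()])/w.sum();print(c,np.nanmedian(P[145:150,315:320,2]))
def ray(u,v,h):
    d=T[:3,:3]@[(u-K[0,2])/K[0,0],(v-K[1,2])/K[1,1],1];return T[:3,3]+d*(h-T[2,3])/d[2]
print("stub",ray(*c,.118))
hsv=cv2.cvtColor(im,cv2.COLOR_RGB2HSV);h=P[...,2];x,y=P[...,0],P[...,1]
def rr(l,m,z0):
    v,u=np.nonzero(m);q=np.array([ray(a,b,z0)[:2] for a,b in zip(u,v)]);r=cv2.minAreaRect((q*1000).astype(np.float32));print(l,len(u),np.round(r[0],1),np.round(r[1],1),round(r[2],2))
box=np.zeros_like(h,bool);box[55:220,175:405]=1
lid=box&(h>.085)&(h<.13)
k,L,st,_=cv2.connectedComponentsWithStats(lid.astype(np.uint8));j=1+st[1:,4].argmax();rr("lid",L==j,.095)
rr("red",box&((hsv[...,0]<6)|(hsv[...,0]>172))&(hsv[...,1]>140),.0995)
rr("yel",box&(hsv[...,0]>20)&(hsv[...,0]<35)&(hsv[...,1]>140),.107)
wh=box&(g>170)&(h>.08)&(h<.1);rr("white",wh,.093);print(np.nanmedian(h[wh]))
rl=box&(g<60)&(h>.1);rr("rail",rl,.108)
```

```text
[144 144 147 146 135 121 108 101 100  99  97  97  99 100  97  96  92  95
 104 113 128 136 141 138 141 141 141] [143 141 142 144 143 144 141 142 137 120  91  83  88  89  89  93  97 100
  97  98 101 100  96  99 103 121 134 141 138 141 141 141 145 144 143]
[319. 141.] 0.11957605912762326
stub [0.6030581  0.00213429 0.118     ]
lid 27012 [567.9   1.7] [146.7 226. ] 77.95
red 196 [580.5  -1.6] [88.1  2.6] 77.98
yel 117 [543.9   6.8] [122.9   4.8] 78.05
white 12467 [567.2   1.6] [147.6 226.3] 77.94
0.09344090954176154
rail 1145 [570.7   0.9] [118.9 211.6] 77.8
```

Emit:
jog_arm(motion=[[0.56,-0.26,0.08,0,0,0],[0.56,-0.26,0.08,0,0,0],[0.56,-0.26,0.08,0,0,0],[0.56,-0.26,0.08,0,0,0],[0.56,-0.26,0.08,0,0,0],[0.56,-0.26,0.08,0,0,0],[0.56,-0.26,0.08,0,0,0],[0.56,-0.26,0.08,0,0,0],[0.56,-0.26,0.08,0,0,0],[0.56,-0.26,0.08,0,0,0]], hand=60)

```text
clock: 2.65
ee_pos: [0.5026, 0.2575, 0.2299]
orientation: [[0.12, 0.993, -0.001], [0.993, -0.12, -0.001], [-0.001, -0.001, -1.0]]
ft_force: [-0.4, -0.4, 0.2]
grip_width: 0.704
grasp_force: 0.0
```

Run:
```python
from h import *
im,d,P,K,T,s=grab("wrist");np.savez("w2",im=im,P=P,K=K,T=T);save("w2",im)
R=np.array(s["orientation"]);p=np.array(s["ee_pos"]);print(s["clock"],p,np.degrees(np.arctan2(R[1,0],R[0,0])),s["qd"][:2])
hsv=cv2.cvtColor(im,cv2.COLOR_RGB2HSV)
def ray(u,v,h):
    d=T[:3,:3]@[(u-K[0,2])/K[0,0],(v-K[1,2])/K[1,1],1];return T[:3,3]+d*(h-T[2,3])/d[2]
def rr(l,m,z0):
    v,u=np.nonzero(m);q=np.array([ray(a,b,z0)[:2] for a,b in zip(u,v)]);r=cv2.minAreaRect((q*1000).astype(np.float32));print(l,len(u),np.round(r[0],1),np.round(r[1],1),round(r[2],2),q.mean(0),np.nanmedian(P[m][:,2]))
o=(hsv[...,0]>5)&(hsv[...,0]<20)&(hsv[...,1]>160)&(hsv[...,2]>90)&(P[...,1]>.2)&(P[...,1]<.34)&(P[...,0]>.44)&(P[...,0]<.57)
h=P[...,2]
rr("top",o&(h>.054)&(h<.066),.06);rr("hub",o&(h>.02)&(h<.03),.026);rr("all",o,.06)
np.save("T2",T)
```

```text
2.65 [0.50258721 0.25745987 0.22989601] 83.10947698696411 [-0.03432042 -0.00277222]
top 287 [508.  271.2] [54.  19.8] 83.2 [0.50870298 0.27265801] 0.05938844666145848
hub 110 [507.8 270.8] [35.5 35.5] 83.2 [0.50811609 0.27192989] 0.026407931813475866
all 454 [507.6 272.3] [56.1 32.6] 83.2 [0.508129   0.27582393] 0.05848842885537969
```

View pics/w2.png

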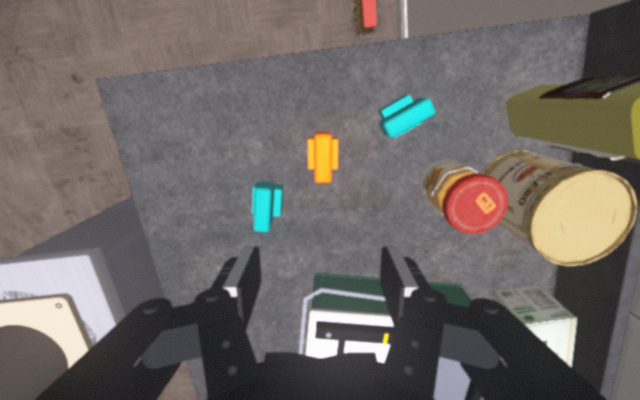

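The pull sits at (323,158) in the wrist view. I measure it at (0.508, 0.272) with the bar at 83.2°, and the tool yaw already matches. I'll descend part way and check.

Emit:
jog_arm(motion=[[0.03,0.008,0.26,0,0,0],[0.03,0.008,0.26,0,0,0],[0.03,0.008,0.26,0,0,0],[0.03,0.008,0.26,0,0,0],[0.03,0.008,0.26,0,0,0],[0.03,0.008,0.26,0,0,0]])

```text
clock: 3.2
ee_pos: [0.5105, 0.2716, 0.1018]
orientation: [[0.122, 0.992, 0.001], [0.992, -0.122, -0.0], [0.0, 0.001, -1.0]]
ft_force: [-0.8, 1.1, 1.1]
grip_width: 0.701
grasp_force: 0.0
```

Run:
```python
from h import *
z=np.load("w1.npz");im=z["im"];K=z["K"];T=z["T"];g=cv2.cvtColor(im,cv2.COLOR_RGB2GRAY).astype(float)
def ray(u,v,h):
    d=T[:3,:3]@[(u-K[0,2])/K[0,0],(v-K[1,2])/K[1,1],1];return T[:3,3]+d*(h-T[2,3])/d[2]
w=np.clip(138-g[135:162,306:331],0,None);v,u=np.mgrid[135:162,306:331];c=np.array([(u*w).sum(),(v*w).sum()])/w.sum();print("stub",c,ray(*c,.115))
im,d,P,K,T,s=grab("wrist");R=np.array(s["orientation"]);p=np.array(s["ee_pos"]);print(s["clock"],p,s["qd"][:3])
hsv=cv2.cvtColor(im,cv2.COLOR_RGB2HSV);h=P[...,2]
o=(hsv[...,0]>5)&(hsv[...,0]<20)&(hsv[...,1]>160)&(hsv[...,2]>90)&(P[...,1]>.2)&(P[...,1]<.34)&(P[...,0]>.44)&(P[...,0]<.57)
for l,m,z0 in(("top",o&(h>.054)&(h<.066),.06),("hub",o&(h>.02)&(h<.03),.026)):
    v,u=np.nonzero(m);q=np.array([ray(a,b,z0)[:2] for a,b in zip(u,v)]);r=cv2.minAreaRect((q*1000).astype(np.float32));print(l,np.round(r[0],1),np.round(r[1],1),round(r[2],2))
    print((R.T@(np.append(np.array(r[0])/1000,.032)-p)/.5).round(4))
```

```text
stub [317.27133547 146.67187338] [ 0.60050112 -0.0039307   0.115     ]
3.2 [0.51048937 0.27159817 0.10176261] [ 0.00926117 -0.02733895  0.0461875 ]
top [507.8 271.7] [55.6 19.6] 83.37
[-0.0004 -0.0054  0.1395]
hub [507.7 271.2] [37.  35.7] 83.03
[-0.0015 -0.0056  0.1395]
```

Emit:
jog_arm(motion=[[0,-0.005,0.14,0,0,0],[0,-0.005,0.14,0,0,0],[0,-0.005,0.14,0,0,0],[0,-0.005,0.14,0,0,0]])

```text
clock: 3.58
ee_pos: [0.5075, 0.2728, 0.0319]
orientation: [[0.121, 0.993, 0.0], [0.993, -0.121, 0.0], [0.0, 0.0, -1.0]]
ft_force: [0.0, -0.4, 1.2]
grip_width: 0.702
grasp_force: 0.0
```

Emit:
jog_arm(motion=[[0,0,0,0,0,0],[0,0,0,0,0,0],[0,0,0,0,0,0],[0,0,0,0,0,0],[0,0,0,0,0,0],[0,0,0,0,0,0]], hand=5, newtons=70)

```text
clock: 4.08
ee_pos: [0.5074, 0.2732, 0.0311]
orientation: [[0.12, 0.993, 0.001], [0.993, -0.12, 0.0], [0.0, 0.001, -1.0]]
ft_force: [-0.2, 0.4, 5.3]
grip_width: 0.06
grasp_force: 2.6
```

Run:
```python
from h import *
s=telemetry.sense();print(s)
im,d,P,K,T,s=grab("wrist");save("w3",im)
```

```text
{'clock': 4.0833, 'q': array([ 3.81763052e-01,  3.34023420e-01, -3.38299805e-01,  8.97443002e-01,
       -1.26372944e-05,  2.07331800e+00]), 'qd': array([-0.00062912, -0.00054574,  0.00687065, -0.00255727, -0.00020531,
        0.00013839]), 'effort': array([-6.34946977e-02, -4.17133319e+01,  2.41232193e+01,  8.10061436e-03,
       -2.53258873e-02, -7.84979911e-04]), 'ee_pos': array([0.50736675, 0.27318594, 0.03114982]), 'orientation': array([[ 1.20465113e-01,  9.92717097e-01,  9.60650910e-04],
       [ 9.92717443e-01, -1.20465515e-01,  3.72043812e-04],
       [ 4.85059560e-04,  9.08836615e-04, -9.99999469e-01]]), 'ft_force': array([-0.22307363,  0.35291524,  5.26506444]), 'ft_torque': array([ 0.01662817, -0.05822182, -0.01850095]), 'grasp_force': 2.6469638648995897, 'grip_width': 0.05982285715976662}
```

View pics/w3.png

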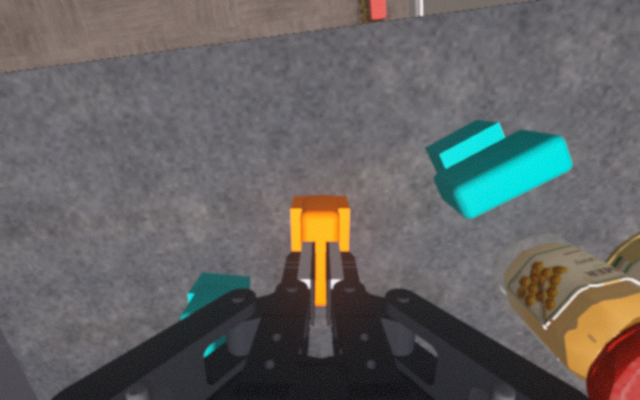

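The picture shows the fingers only about 5 mm apart, with the pull's orange at (320,220). That doesn't fit a 20 mm bar, so I'll check with depth.

Run:
```python
from h import *
im,d,P,K,T,s=grab("wrist");R=np.array(s["orientation"]);p=np.array(s["ee_pos"])
Q=((P-p)@R*1000)
for v in range(190,320,10):
    print(v,[(u,*np.round(Q[v,u]).tolist()) for u in (293,308,320,334,347) if Q[v,u,2]==Q[v,u,2]])
im,d,P,K,T,s=grab("scene");save("s3",cv2.resize(im[210:300,150:330],(720,360)))
```

```text
190 [(293, 19.0, -18.0, 31.0), (308, 19.0, -8.0, 31.0), (320, 19.0, 0.0, 31.0), (334, 19.0, 10.0, 32.0), (347, 19.0, 19.0, 30.0)]
200 [(293, 15.0, -17.0, 22.0), (308, 25.0, -6.0, -9.0), (320, 25.0, 0.0, -10.0), (334, 24.0, 8.0, -7.0), (347, 15.0, 18.0, 20.0)]
210 [(293, 14.0, -16.0, 4.0), (308, 25.0, -6.0, -25.0), (320, 25.0, 0.0, -26.0), (334, 25.0, 8.0, -24.0), (347, 14.0, 17.0, 4.0)]
220 [(293, 8.0, -16.0, 3.0), (308, 21.0, -6.0, -29.0), (320, 21.0, 0.0, -29.0), (334, 21.0, 7.0, -30.0), (347, 8.0, 17.0, 4.0)]
230 [(293, 1.0, -16.0, 5.0), (308, 15.0, -6.0, -28.0), (320, 16.0, 0.0, -30.0), (334, 15.0, 7.0, -28.0), (347, 1.0, 17.0, 5.0)]
240 [(293, -6.0, -16.0, 4.0), (308, 10.0, -6.0, -29.0), (320, 11.0, 0.0, -30.0), (334, 9.0, 8.0, -27.0), (347, -6.0, 17.0, 5.0)]
250 [(293, -13.0, -17.0, 4.0), (308, 11.0, -5.0, -42.0), (320, 5.0, 0.0, -29.0), (334, 12.0, 7.0, -43.0), (347, -13.0, 18.0, 5.0)]
260 [(293, 7.0, -12.0, -44.0), (308, 11.0, -5.0, -51.0), (320, -1.0, 0.0, -30.0), (334, 11.0, 7.0, -52.0), (347, 8.0, 13.0, -45.0)]
270 [(293, 8.0, -11.0, -54.0), (308, 12.0, -5.0, -60.0), (320, -7.0, 0.0, -30.0), (334, 11.0, 6.0, -59.0), (347, 7.0, 12.0, -53.0)]
280 [(293, 12.0, -10.0, -69.0), (308, 11.0, -4.0, -66.0), (320, -13.0, 0.0, -30.0), (334, 11.0, 6.0, -67.0), (347, 13.0, 11.0, -70.0)]
290 [(293, 13.0, -9.0, -77.0), (308, 12.0, -4.0, -74.0), (320, -19.0, 0.0, -30.0), (334, 13.0, 5.0, -76.0), (347, 13.0, 10.0, -76.0)]
300 [(293, 13.0, -9.0, -82.0), (308, 9.0, -4.0, -76.0), (320, -26.0, 0.0, -29.0), (334, 11.0, 5.0, -80.0), (347, 12.0, 10.0, -81.0)]
310 [(293, 13.0, -8.0, -87.0), (308, 5.0, -4.0, -77.0), (320, -78.0, 1.0, 31.0), (334, 5.0, 5.0, -77.0), (347, 12.0, 9.0, -86.0)]
```

View pics/s3.png

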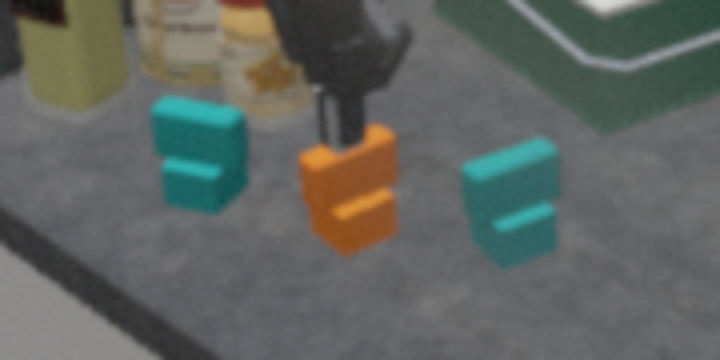

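Run:
```python
from h import *
for n in ("w1","w2"):
    z=np.load(n+".npz");P=z["P"];T=z["T"];M=np.array(vision.camera_info("wrist")["mount"])
    Q=((P-T[:3,3])@T[:3,:3])@M[:3,:3].T+M[:3,3];Q*=1000
    m=(np.abs(Q[...,1])<65)&(np.abs(Q[...,0])<30)&(Q[...,2]<60)&(Q[...,2]>-100)
    for sgn in(1,-1):
        q=Q[m&(sgn*Q[...,1]>0)];q=q[np.argsort(-q[:,2])];print(n,sgn,np.round(q[[0,5,20,60,150,400]]).tolist())
```

```text
w1 1 [[6.0, 44.0, -42.0], [7.0, 43.0, -43.0], [2.0, 43.0, -44.0], [-10.0, 43.0, -45.0], [-3.0, 43.0, -48.0], [-1.0, 43.0, -53.0]]
w1 -1 [[-3.0, -42.0, -42.0], [-6.0, -42.0, -43.0], [4.0, -43.0, -44.0], [6.0, -42.0, -45.0], [-5.0, -42.0, -48.0], [-2.0, -42.0, -53.0]]
w2 1 [[-6.0, 31.0, -34.0], [-6.0, 31.0, -35.0], [8.0, 31.0, -36.0], [11.0, 36.0, -39.0], [12.0, 32.0, -42.0], [7.0, 40.0, -47.0]]
w2 -1 [[-5.0, -29.0, -34.0], [-2.0, -30.0, -35.0], [9.0, -29.0, -36.0], [-7.0, -29.0, -38.0], [11.0, -34.0, -41.0], [-1.0, -29.0, -47.0]]
```

Emit:
jog_arm(motion=[[0,0,0,0,0,0],[0,0,0,0,0,0],[0,0,0,0,0,0],[0,0,0,0,0,0],[0,0,0,0,0,0]], hand=50)

```text
clock: 4.65
ee_pos: [0.5061, 0.2727, 0.0298]
orientation: [[0.12, 0.993, -0.002], [0.993, -0.12, -0.001], [-0.001, -0.002, -1.0]]
ft_force: [-0.3, -0.5, -0.4]
grip_width: 0.584
grasp_force: 0.0
```

Run:
```python
from h import *
im,d,P,K,T,s=grab("wrist");save("w4",im);R=np.array(s["orientation"]);p=np.array(s["ee_pos"]);print(s["clock"],p,s["grip_width"],s["grasp_force"],s["ft_force"])
Q=((P-p)@R*1000);m=(np.abs(Q[...,1])<65)&(np.abs(Q[...,0])<14)&(Q[...,2]<25)
for sgn in(1,-1):
    q=Q[m&(sgn*Q[...,1]>20)];q=q[np.argsort(-q[:,2])];print(sgn,np.round(q[[0,5,20,60,150,400]]).tolist())
im,d,P,K,T,s=grab("scene");save("s4",np.vstack([cv2.resize(im[190:300,150:330],(640,391)),]))
```

```text
4.65 [0.50607973 0.27267761 0.02977797] 0.5839566402130874 0.0 [-0.32792393 -0.45034194 -0.39256787]
1 [[9.0, 20.0, 4.0], [5.0, 20.0, 4.0], [-1.0, 26.0, -34.0], [-0.0, 26.0, -36.0], [12.0, 32.0, -40.0], [7.0, 34.0, -46.0]]
-1 [[1.0, -24.0, -32.0], [-1.0, -24.0, -33.0], [9.0, -24.0, -35.0], [11.0, -31.0, -37.0], [11.0, -27.0, -40.0], [8.0, -24.0, -46.0]]
```

View pics/s4.png

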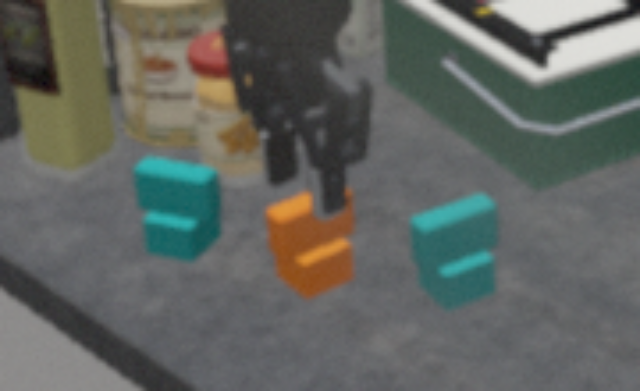

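The depth shows the real fingertips about 29 mm above the reported TCP, so they closed on top of the bar, which is still standing undisturbed. In the last view they are just level with its top, so I'll go 30 mm lower and grip there.

Emit:
jog_arm(motion=[[0,0.002,0.03,0,0,0],[0,0.002,0.06,0,0,0],[0,0.002,0.06,0,0,0],[0,0.002,0.06,0,0,0]])

```text
clock: 5.08
ee_pos: [0.5064, 0.2723, -0.0006]
orientation: [[0.12, 0.993, -0.003], [0.993, -0.12, -0.001], [-0.002, -0.003, -1.0]]
ft_force: [-0.2, 0.6, -0.5]
grip_width: 0.584
grasp_force: 0.0
```

Emit:
jog_arm(motion=[[0,0,0,0,0,0],[0,0,0,0,0,0],[0,0,0,0,0,0],[0,0,0,0,0,0],[0,0,0,0,0,0],[0,0,0,0,0,0]], hand=5, newtons=70)

```text
clock: 5.58
ee_pos: [0.5086, 0.2733, 0.0014]
orientation: [[0.12, 0.993, 0.001], [0.993, -0.12, 0.001], [0.001, 0.001, -1.0]]
ft_force: [-1.2, 0.7, 4.1]
grip_width: 0.221
grasp_force: 70.6
```

Emit:
jog_arm(motion=[[0,0,-0.08,0,0,0],[0,0,-0.16,0,0,0],[0,0,-0.24,0,0,0],[0,0,-0.32,0,0,0],[-0.08,0.04,-0.32,0,0,0],[-0.16,0.08,-0.32,0,0,0],[-0.24,0.115,-0.32,0,0,0.057],[-0.32,0.15,-0.32,0,0,0.057],[-0.4,0.19,-0.32,0,0,0.057],[-0.47,0.22,-0.32,0,0,0.057]])

```text
clock: 6.42
ee_pos: [0.5861, 0.0336, 0.1603]
orientation: [[0.209, 0.978, -0.0], [0.978, -0.209, 0.0], [-0.0, -0.0, -1.0]]
ft_force: [0.4, 1.1, 0.3]
grip_width: 0.216
grasp_force: 70.1
```

Run:
```python
from h import *
im,d,P,K,T,s=grab("wrist");save("w5",im);im,d,P,K,T,s=grab("wrist")
R=np.array(s["orientation"]);p=np.array(s["ee_pos"]);print(s["clock"],p,np.degrees(np.arctan2(R[1,0],R[0,0])),s["grasp_force"],s["grip_width"],s["ft_force"])
hsv=cv2.cvtColor(im,cv2.COLOR_RGB2HSV);Q=(P-p)@R*1000
o=(hsv[...,0]>5)&(hsv[...,0]<20)&(hsv[...,1]>150)&(np.abs(Q[...,1])<40)&(np.abs(Q[...,0])<40)
q=Q[o];t=q[q[:,2]<-20];print("bartop x",np.percentile(t[:,0],[0,1,99,100]),"z",np.median(t[:,2]),"y end",np.percentile(t[:,1],[1,99]))
b=q[np.abs(q[:,2])<12]
A=np.c_[t[:,0],np.ones(len(t))];print("slope x",np.linalg.lstsq(A,t[:,2],rcond=None)[0])
hb=q[(q[:,2]>-2)&(q[:,2]<9)];print("hub",len(hb),np.median(hb[:,2]),np.percentile(hb[:,1],[2,98]),hb[:,0].max())
print((R.T@(np.array([.6005,-.005,p[2]])-p)/.5).round(3))
```

```text
6.4667 [0.58916253 0.02596345 0.16042199] 77.57303806541924 70.10056257247925 0.22152448829117696 [ 3.79563492 -4.25005565  0.15500421]
bartop x [-29.95349178 -27.90724957  25.22007464  25.60685515] z -58.57509517893875 y end [-14.77493755  16.12990143]
slope x [  0.1859007  -56.06505533]
hub 5 -0.8231577690740806 [-3.10643036 12.72542654] 15.14268390860204
[-0.056  0.035  0.   ]
```

View pics/w5.png

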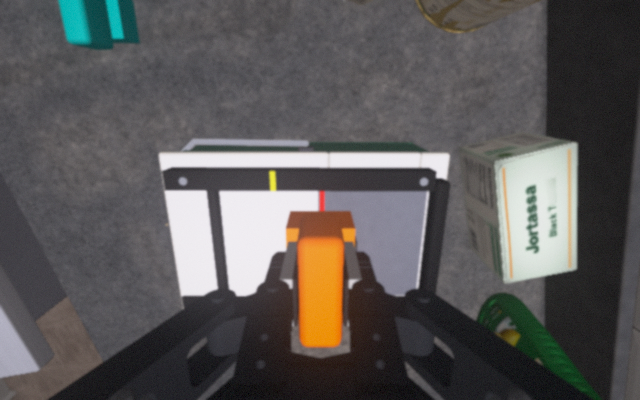

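The picture shows the pull gripped, with its bar at (320,290) and the hub's front at (320,230), and the arm is still short of the stub. I'll finish the approach and check tilt and alignment once it is stationary.

Emit:
jog_arm(motion=[[-0.05,0.033,0,0,0,-0.004],[-0.05,0.033,0,0,0,-0.004],[-0.05,0.033,0,0,0,-0.004],[-0.05,0.033,0,0,0,-0.004]])

```text
clock: 6.85
ee_pos: [0.5963, 0.0082, 0.1601]
orientation: [[0.203, 0.979, -0.001], [0.979, -0.203, 0.001], [0.0, -0.001, -1.0]]
ft_force: [0.6, 0.1, -0.7]
grip_width: 0.226
grasp_force: 70.1
```

```bash
cat > chk.py <<'E'
from h import *
im,d,P,K,T,s=grab("wrist");save("w6",im)
R=np.array(s["orientation"]);p=np.array(s["ee_pos"]);print(s["clock"],p,np.degrees(np.arctan2(R[1,0],R[0,0])),s["grasp_force"],s["ft_force"],s["ft_torque"])
hsv=cv2.cvtColor(im,cv2.COLOR_RGB2HSV);Q=(P-p)@R*1000
o=(hsv[...,0]>5)&(hsv[...,0]<20)&(hsv[...,1]>150)&(np.abs(Q[...,1])<40)&(np.abs(Q[...,0])<40)
q=Q[o];t=q[(q[:,2]<-48)&(np.abs(q[:,1])<8)&(q[:,0]<20)&(q[:,0]>-23)]
f=np.polyfit(t[:,0],t[:,2],1);print("top plane",f,len(t),t[:,2].std())
for x in range(-30,35,5):
    m=t[np.abs(t[:,0]-x)<2.5]
    if len(m):print(x,np.round(np.median(m[:,2]),1),end=" ")
a=q[q[:,2]<-50];print("\nbar x ext",a[:,0].min(),a[:,0].max())
h=q[(q[:,2]>-35)&(q[:,2]<12)];print("low pts",len(h),np.round(np.percentile(h,[2,50,98],axis=0),1).tolist())
box=(P[...,2]>.085)&(P[...,2]<.13)
np.savez("w6",im=im,P=P,K=K,T=T)
def ray(u,v,h):
    d=T[:3,:3]@[(u-K[0,2])/K[0,0],(v-K[1,2])/K[1,1],1];return T[:3,3]+d*(h-T[2,3])/d[2]
for l,m,z0 in(("yel",(hsv[...,0]>20)&(hsv[...,0]<35)&(hsv[...,1]>140)&box,.107),("red",((hsv[...,0]<5)|(hsv[...,0]>172))&(hsv[...,1]>140)&box,.0995)):
    v,u=np.nonzero(m)
    if len(u):
        c=ray(u.mean(),v.mean(),z0)[:2]-[.5675,.0016];th=np.radians(-12.05);e=np.array([np.cos(th),np.sin(th)]);print(l,len(u),"caddy xy mm",c@e*1000,(c[1]*e[0]-c[0]*e[1])*1000)
E
python3 chk.py
```

```text
6.85 [0.59627051 0.00816136 0.16010442] 78.30932081814663 70.06637334823608 [ 0.56908198  0.05955598 -0.68148339] [ 0.0548744  -0.00080588 -0.00311499]
top plane [-2.40248906e-02 -5.92778777e+01] 3224 3.8854153567907366
-25 -59.0 -20 -58.9 -15 -59.0 -10 -59.0 -5 -58.9 0 -58.9 5 -59.0 10 -59.0 15 -59.0 20 -59.0 
bar x ext -30.575105757193516 25.658531121321918
low pts 609 [[7.7, -16.6, -34.2], [14.7, 12.0, -24.8], [25.1, 17.6, -2.1]]
yel 199 caddy xy mm -24.083313822777367 20.08827299153048
red 194 caddy xy mm 13.346434358087432 25.609981807912824
```

View pics/w6.png

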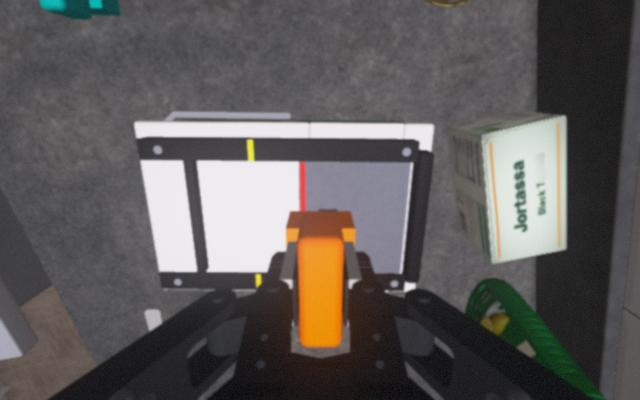

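The bar's top is level in the grip, and the stub is just visible at (328,212). I'll centre over the stub, then read the settled pose.

Emit:
jog_arm(motion=[[-0.02,0.014,0,0,0,0.003],[-0.02,0.014,0,0,0,0.003],[-0.02,0.014,0,0,0,0.003],[-0.02,0.014,0,0,0,0.003],[-0.02,0.014,0,0,0,0.003]])

```text
clock: 7.32
ee_pos: [0.6016, -0.0034, 0.1605]
orientation: [[0.207, 0.978, -0.0], [0.978, -0.207, 0.0], [0.0, -0.0, -1.0]]
ft_force: [-0.9, -0.5, -0.3]
grip_width: 0.225
grasp_force: 70.1
```

```bash
python3 chk.py
python3 - <<'E'
from h import *
s=telemetry.sense();R=np.array(s["orientation"]);p=np.array(s["ee_pos"]);print(p,(R.T@(np.array([.6010,-.0037,p[2]])-p)/.5).round(4))
E
```

```text
7.3167 [ 0.6016303  -0.00337072  0.16050004] 78.05850083582712 70.06624460220337 [-0.91906744 -0.47265736 -0.34787024] [-0.03510967 -0.00642747 -0.00423989]
top plane [-4.11126740e-02 -5.95069251e+01] 3251 5.172872850982405
-25 -58.8 -20 -59.0 -15 -59.0 -10 -58.9 -5 -59.0 0 -58.9 5 -59.0 10 -59.1 15 -58.9 20 -59.0 
bar x ext -30.24021966744181 25.611723196840728
low pts 647 [[7.8, -16.6, -34.4], [14.7, 11.6, -24.9], [25.1, 17.6, -2.5]]
yel 219 caddy xy mm -24.056293316659545 12.210869519543621
red 247 caddy xy mm 13.226500074783779 20.998258907434646
[ 0.601659   -0.00338662  0.16049561] [-0.0009 -0.0012  0.    ]
```

Emit:
jog_arm(motion=[[-0.001,-0.001,0.04,0,0,0],[-0.001,-0.001,0.07,0,0,0],[-0.001,-0.001,0.07,0,0,0],[-0.001,-0.001,0.078,0,0,0],[-0.001,-0.001,0.084,0,0,0],[-0.001,-0.001,0.09,0,0,0],[-0.001,-0.001,0.09,0,0,0]])

```text
clock: 7.95
ee_pos: [0.602, -0.0041, 0.1163]
orientation: [[0.207, 0.978, 0.002], [0.978, -0.207, -0.0], [0.0, 0.002, -1.0]]
ft_force: [-0.8, -0.2, -0.2]
grip_width: 0.227
grasp_force: 70.2
```

Emit:
jog_arm(motion=[[0,-0.001,0.005,0,0,0],[0,-0.001,0.01,0,0,0],[0,-0.001,0.014,0,0,0],[0,-0.001,0.018,0,0,0],[0,-0.001,0.022,0,0,0],[0,-0.001,0.022,0,0,0]])

```text
clock: 8.45
ee_pos: [0.6028, -0.004, 0.1148]
orientation: [[0.207, 0.978, 0.007], [0.978, -0.207, -0.001], [0.0, 0.007, -1.0]]
ft_force: [-14.1, 1.3, 41.9]
grip_width: 0.217
grasp_force: 76.2
```

The pull caught on the stub's shoulder, and the force says to shift toward -x. I'll back off, shift 1.5 mm and retry.

Emit:
jog_arm(motion=[[0,0,-0.022,0,0,0],[0,-0.003,-0.022,0,0,0],[0,-0.003,-0.022,0,0,0],[0,-0.003,-0.018,0,0,0],[0,-0.003,-0.014,0,0,0],[0,-0.003,-0.014,0,0,0]])

```text
clock: 8.95
ee_pos: [0.5989, -0.0034, 0.1099]
orientation: [[0.207, 0.978, -0.001], [0.978, -0.207, 0.001], [0.0, -0.001, -1.0]]
ft_force: [2.3, -0.6, -2.0]
grip_width: 0.219
grasp_force: 70.0
```

Emit:
jog_arm(motion=[[0,0.001,0.005,0,0,0],[0,0.001,0.01,0,0,0],[0,0.001,0.014,0,0,0],[0,0.001,0.018,0,0,0],[0,0.001,0.018,0,0,0]])

```text
clock: 9.37
ee_pos: [0.5992, -0.0035, 0.1016]
orientation: [[0.207, 0.978, -0.001], [0.978, -0.207, 0.001], [0.0, -0.001, -1.0]]
ft_force: [0.1, 1.4, -0.9]
grip_width: 0.22
grasp_force: 70.0
```

```bash
python3 chk.py
```

```text
9.3667 [ 0.59916844 -0.00347397  0.10163768] 78.04240441894318 69.98252391815186 [ 0.10557864  1.38125785 -0.90796329] [ 0.36944813 -0.0864163  -0.12589573]
top plane [-3.87789253e-02 -5.94129268e+01] 3235 4.893559454148614
-25 -58.8 -20 -58.9 -15 -58.9 -10 -58.9 -5 -59.0 0 -58.9 5 -59.0 10 -59.0 15 -58.9 20 -59.1 
bar x ext -30.14423901478181 25.749419710867286
low pts 713 [[7.8, -16.8, -34.6], [14.8, 8.1, -24.9], [25.3, 17.6, -1.9]]
yel 235 caddy xy mm -24.179430657259164 55.3900293997084
red 325 caddy xy mm 13.030205838139164 28.409619903242987
```

Emit:
jog_arm(motion=[[0,0,0.002,0,0,0],[0,0,0.004,0,0,0],[0,0,0.006,0,0,0],[0,0,0.006,0,0,0],[0,0,0.006,0,0,0],[0,0,0.006,0,0,0]])

```text
clock: 9.92
ee_pos: [0.5998, -0.0036, 0.1004]
orientation: [[0.207, 0.978, 0.001], [0.978, -0.207, 0.0], [0.0, 0.001, -1.0]]
ft_force: [-2.5, 1.9, 6.4]
grip_width: 0.225
grasp_force: 70.7
```

It is seated: the bore mouth is about 99 mm up and it presses with 6 N. I'll now slide it along -tool y (the caddy's -x).

Emit:
jog_arm(motion=[[0,-0.007,0.001,0,0,0],[0,-0.014,0.001,0,0,0],[0,-0.021,0.001,0,0,0],[0,-0.028,0.001,0,0,0],[0,-0.035,0.001,0,0,0],[0,-0.042,0.001,0,0,0],[0,-0.049,0.001,0,0,0],[0,-0.056,0.001,0,0,0],[0,-0.063,0.001,0,0,0],[0,-0.07,0.001,0,0,0]])

```text
clock: 10.75
ee_pos: [0.5705, 0.0027, 0.1005]
orientation: [[0.207, 0.978, 0.01], [0.978, -0.207, -0.002], [0.001, 0.01, -1.0]]
ft_force: [9.5, 0.3, -1.2]
grip_width: 0.22
grasp_force: 70.1
```

Emit:
jog_arm(motion=[[0,0,0,0,0,0],[0,0,0,0,0,0],[0,0,0,0,0,0]])

```text
clock: 11.0
ee_pos: [0.5707, 0.0027, 0.1005]
orientation: [[0.207, 0.978, 0.01], [0.978, -0.207, -0.002], [0.001, 0.011, -1.0]]
ft_force: [9.6, -0.8, -1.5]
grip_width: 0.222
grasp_force: 69.9
```

```bash
python3 chk.py
```

```text
11.0 [0.57067313 0.0026818  0.10051114] 78.02541233530884 69.93487358093262 [ 9.63582781 -0.82077623 -1.47516861] [ 0.03510595 -1.92309487 -0.04533197]
top plane [-2.37769364e-02 -5.92508601e+01] 3230 3.8162252548454063
-25 -59.0 -20 -58.9 -15 -58.9 -10 -59.0 -5 -59.0 0 -59.0 5 -58.9 10 -59.1 15 -59.0 20 -59.1 
bar x ext -29.80651045493155 25.647045474341446
low pts 655 [[7.9, -16.7, -34.4], [14.8, 10.9, -24.9], [25.2, 17.8, -3.1]]
yel 233 caddy xy mm -24.034523772233314 55.437750656160574
red 321 caddy xy mm -15.828443148865379 28.943304660269444
```

View pics/w6.png

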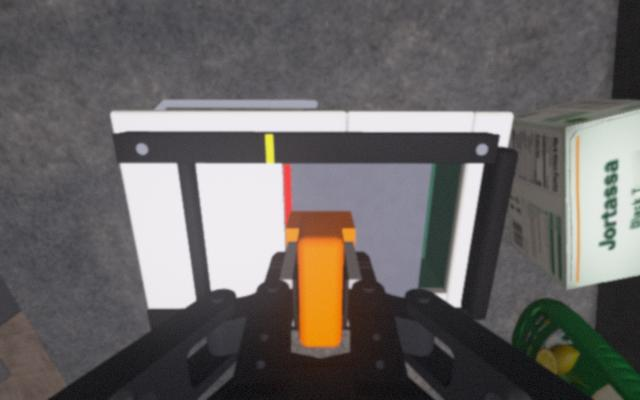

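The red line (288,190) has moved 29 mm but is still short of the yellow ticks at (270,148). It needs about 6 mm more, with a little more downward press.

Emit:
jog_arm(motion=[[0,-0.004,0.001,0,0,0],[0,-0.008,0.002,0,0,0],[0,-0.013,0.003,0,0,0],[0,-0.013,0.003,0,0,0],[0,-0.013,0.003,0,0,0],[0,-0.013,0.003,0,0,0],[0,-0.013,0.003,0,0,0]])

```text
clock: 11.63
ee_pos: [0.5661, 0.0037, 0.1005]
orientation: [[0.208, 0.978, 0.014], [0.978, -0.208, -0.002], [0.001, 0.014, -1.0]]
ft_force: [9.4, -0.3, 2.8]
grip_width: 0.221
grasp_force: 70.7
```

```bash
python3 chk.py
```

```text
11.6333 [0.56612466 0.00367869 0.10046942] 78.02095156309709 70.66450953483582 [ 9.4204973  -0.30540924  2.81376482] [-0.0715354  -1.99621648  0.00971559]
top plane [-3.58966340e-02 -5.94443745e+01] 3242 4.735487116581878
-25 -58.9 -20 -59.0 -15 -58.9 -10 -59.0 -5 -59.0 0 -59.0 5 -59.0 10 -59.1 15 -59.0 20 -59.0 
bar x ext -30.368422044345127 25.756268282530904
low pts 661 [[7.8, -16.7, -34.4], [14.7, 10.9, -25.0], [25.2, 17.6, -2.7]]
yel 233 caddy xy mm -23.962022429166897 55.30600750220218
red 324 caddy xy mm -20.564096765766696 28.632066492305704
```

Emit:
jog_arm(motion=[[0,-0.004,0.001,0,0,0],[0,-0.004,0.001,0,0,0],[0,-0.004,0.001,0,0,0],[0,-0.004,0.001,0,0,0],[0,-0.004,0.001,0,0,0],[0,-0.004,0.001,0,0,0]])

```text
clock: 12.18
ee_pos: [0.5647, 0.004, 0.1005]
orientation: [[0.208, 0.978, 0.015], [0.978, -0.208, -0.002], [0.001, 0.015, -1.0]]
ft_force: [10.1, -0.8, 4.7]
grip_width: 0.222
grasp_force: 70.9
```

```bash
python3 chk.py | sed -n '1p;2p;$p'
python3 - <<'E'
from plant import telemetry
import subprocess
E
```

```text
12.1833 [0.56473242 0.00397381 0.1004782 ] 78.01527932539084 70.94380617141724 [10.11788673 -0.81308989  4.72195205] [-0.10455232 -2.04494362  0.04115998]
top plane [-2.68474429e-02 -5.93150308e+01] 3232 4.020818577677802
red 324 caddy xy mm -21.98354948115937 28.70137857275833
```

```bash
python3 -c "
from plant import sign_off
print(sign_off())"
```

```text
the job is handed in; nothing more can be done
None
```

I handed the job in with the orange pull fully down on the stub and the shutter held about 35 mm open by the grip (70 N grip, about 10 N pull); the spice jar, red-lidded jar and spoon were never approached, and `sign_off` gave no verdict.

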